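# Point out the things for a ring repair

## Task

Show a trainee, by pointing, what the next solder repair needs, in this order: first the ring that lies on the flat steel block (not the one in the dish), then the larger of the two wire spools, then the jar standing beside the spools. For each, bring the fingertips to within five centimetres above the middle of its top and dwell there for two seconds, never touching or moving anything and never coming down over the ring in the dish or the smaller spool. Finish still pointing at the jar.

Things in the scene. Friction and masses are not known exactly. Their poses are not given: they have to be found in the camera images.
- ring_top (a point): centre of the top plane of the ring to point at: an unfinished brass ring, 22 mm across, 6 mm high, lying flat and loose near the middle of the top of the steel block; its top is 24 mm above the bench
- spare_ring_top (a point): centre of the top plane of the other, equal ring (22 mm across, 6 mm high), lying loose inside the square dish: not to be pointed at
- anvil: flat ground steel block, 80x80 mm, 18 mm high, loose on the bench to the left or the right; origin at the centre of its underside, z up
- dish: moulded cream square dish, 178x178 mm, rim 32 mm high, fixed to the bench at the side opposite the steel block; origin at the centre of its underside, z up
- spool_top (a point): centre of the top face of the larger wire spool, which stands upright and loose on the bench: flanges 48 mm across, 30 mm high (top 30 mm above the bench)
- small_spool_top (a point): centre of the top face of the smaller wire spool, upright and loose on the bench: flanges 40 mm across, 24 mm high; not to be pointed at
- jar_top (a point): centre of the top of the screw cap of the upright, loose jar that stands in one row with the two spools (another such jar far off to the right belongs to the room): jar 56 mm across, cap 45 mm across, top 78 mm above the bench
- tin: closed round flat tin, 65 mm across, 24 mm high, loose on the bench behind the spools, a bystander; origin at the centre of its underside, z up
- reflector_lamp: fixed hanging lamp with a wide bowl shade behind and above the right half of the work, not to be struck by the wrist: its rim is 0.46 m above the bench, spans from about y = -0.28 to -0.02 and reaches forward to x = 0.58; origin under its centre, at the height of its lowest edge
Mind the look-alikes: they are no part of the job. What is shaped like the part that bears spool_top but green is not meant.

How it is judged:
By the outcome, as a careful person would: the job done as asked, in the order asked, and still so for the second after the job is handed in, with the robot touching nothing.
It also fails if it takes over 54 s, if anything falls off the work surface, if the arm or the gripper's body presses on something with over 40 N, if the wrist force passes 120 N, or if a joint passes its speed limit or range.

## Robot

A 7-joint arm with a two-finger parallel gripper is mounted at the origin on a cart in front of the work surface, level with it; the furniture and walls round the work are solid. World frame = base frame: x ahead of the robot, y to its left, z up, the work surface at z = 0. Lengths are in mm, angles in rad, forces in N, time in s.
With the tool pointing down it reaches from about 400 to 750 mm from the base axis. Payload 19.5 kg.
Tool frame: the origin (TCP) lies at the very end of the fingers, on their centre line; the grasp point (between the pads) lies 19 mm behind it; z points along the fingers, y is the line along which they close (so a half turn about z gives the same grasp; the last joint's range is limited). The gripper opens to 85 mm and grips with 20 to 120 N. Pads are 22 mm wide; open, the fingers measure 114 mm over their backs; the gripper's body (76 mm by 85 mm) begins 54 mm behind the grasp point. The pads swing forward as they close: fully open they stand 13 mm farther back than shut.
Start: joints at [1.068, 0.707, -0.028, 1.485, 0.022, 0.951, -0.075], TCP at [255.671, -515.002, 231.268] pointing down, gripper open.
Joint ranges: [-2.71, 2.71], [-0.32, 2.16], [-1.57, 1.52], [0, 2.45], [-1.46, 4.6], [0, 2.02], [-2.83, 2.83]. Speed limits (rad/s): [1.89, 1.89, 2.57, 2.57, 3.01, 3.01, 3.01].

## Interface

Orientations are given as a rotation vector (axis times angle).
In Python, from rig import telemetry, optics, hand_in gives the robot as it stands.
- The arm moves only by the shell command python3 -m handwheel 'ROWS' [FORCE]. ROWS is JSON, a list that holds one entry, the list of rows, each a list of 7 numbers: the closure, from 0 (fully open) to 1 (shut), then the shift along the tool's x, y, z in cm, then the turn, a rotation vector about the tool's x, y, z in rad. A call has 1 to 8 rows; each row is the pose to reach, as a shift and turn from the pose commanded when the call began, along the tool's axes at that moment; what a row does not reach only later rows make up. A row lasts 1/12 s, in which the tool goes at most 41.7 mm and 7.16 degrees, less where a joint would pass 70% of its speed; a pose out of reach is approached as far as the arm can. A call with a gripper value outside its range is refused whole. The fingers move at their own pace and stop on an object; FORCE is the grip in N (left out, the last holds). Time passes only in rows, so rows that repeat a pose let the fingers close. It gives the time, the measured TCP pose, the force, the opening and the grip force at its end, in the units of the state.
- telemetry.sense(): the state, without advancing time (a new reading comes with each control period).
- optics.capture(name): name is "side" or "top" or "wrist"; returns a dict with "pixels" (384x512x3 uint8, blue, green, red), "depth" (384x512 float32, mm along the optical axis (not along the pixel's ray), 0 where there is no reading), "K" (3x3 intrinsics, pixels), "R" (3x3) and "t" (3): a world point X has camera coordinates R X + t. Camera axes: x right, y down, z forward; pixel columns grow to the right and rows downward; lengths in mm; the calibration is good to about 2 mm. A picture is of the moment at which its call begins.
- hand_in(): hands the job in; it is judged then, once.
The state is a dict: "time": time; "joints": joint angles; "joint_vel": joint speeds; "joint_torque": joint torques, N m; "eef_pos": TCP position; "tool_rot": TCP orientation; "force": force on the tool from outside, world axes, zero at the start; "wrist_torque": the same for the moment, N m; "finger_gap": finger opening in mm; "grasp_force": force on a finger pad.
Only numpy, scipy, OpenCV 4.12 (cv2) and the standard library are available. Lean on these libraries where they do the work, as an engineer would, in place of code of your own. Each camera call takes 0.05 s, during which the arm holds its last target. There are 200 camera calls.

## Working session

There is one attempt and no reset: what is moved stays moved. The work goes in short steps, Python scripts to look and compute and a shell command to move; the robot and the scene stay as the last step left them, time stands still between calls to the robot, and variables do not carry over. Pictures are saved under pics/ and viewed, at most 10 in all, crops included, and the job is handed in when it is done.

```bash
mkdir -p pics
python3 - <<'E'
from rig import telemetry, optics
import cv2,numpy as np
s=telemetry.sense();print(s['time'],s['eef_pos'],s['tool_rot'],s['finger_gap'])
for n in('top','side'):
    c=optics.capture(n);cv2.imwrite(f'pics/{n}0.png',c['pixels']);np.savez(f'{n}0.npz',**c)
    print(n,c['K'].tolist(),c['R'].round(3).tolist(),c['t'])
E
```

```text
0.0 [ 255.56719502 -514.77020447  230.84667126] [-3.05753273e+00 -7.17166156e-01  3.97404586e-04] 85.4158417411802
top [[483.62995828655045, 0.0, 256.0497066111869], [0.0, 483.62995828655045, 190.0887630122754], [0.0, 0.0, 1.0]] [[-0.003, -1.0, -0.013], [-0.79, 0.01, -0.613], [0.613, 0.009, -0.79]] [  32.49429918  616.65820807 1324.00664585]
side [[443.57958646944246, 0.0, 256.8635069995176], [0.0, 443.57958646944246, 198.15589690176162], [0.0, 0.0, 1.0]] [[-0.978, -0.208, 0.022], [-0.101, 0.376, -0.921], [0.183, -0.903, -0.388]] [ 529.03667096  272.90618356 1320.73532634]
```

View pics/top0.png

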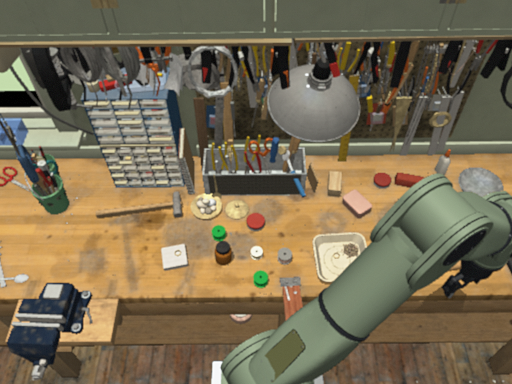

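View pics/side0.png

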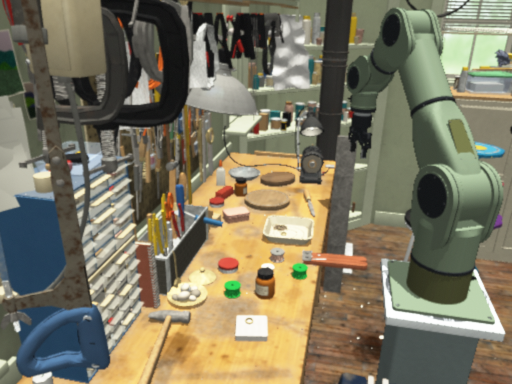

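The top view shows the steel block with its ring at about (174,256), the jar at (223,252), two spools at (257,252) and (285,256), green look-alikes at (219,232) and (261,278), and the dish at (340,257). I'll enlarge and measure these.

```bash
cat > h.py <<'E'
import numpy as np
def pt(c,u,v):
    d=c['depth'][int(round(v)),int(round(u))]; return c['R'].T@(np.linalg.inv(c['K'])@[u,v,1]*d-c['t'])
def plane(c,u,v,z):
    r=c['R'].T@np.linalg.inv(c['K'])@np.array([u,v,1.]); o=-c['R'].T@c['t']; return o+r*(z-o[2])/r[2]
def cloud(c):
    v,u=np.mgrid[:384,:512]; d=c['depth']
    p=np.stack([u,v,np.ones_like(u)],-1)@np.linalg.inv(c['K']).T*d[...,None]
    return (p-c['t'])@c['R']
E
python3 - <<'E'
import cv2,numpy as np
from h import *
a=np.load('top0.npz');b=np.load('side0.npz')
A=cv2.resize(a['pixels'][215:295,150:310],None,fx=5,fy=5,interpolation=2)[:290*5]
B=cv2.resize(b['pixels'][235:345,220:320],None,fx=4,fy=4,interpolation=2)
cv2.imwrite('pics/A.png',A);cv2.imwrite('pics/B.png',B)
P=cloud(a)
for n,u,v in(('block',174,256),('jar',223,252),('white',257,252),('grey',285,256)):
    w=P[v-22:v+22,u-18:u+18].reshape(-1,3); print(n,pt(a,u,v).round())
    w=w[(w[:,2]>8)&(w[:,2]<100)]; zt=np.percentile(w[:,2],97); t=w[w[:,2]>zt-5]
    print(len(t),zt.round(1),t.min(0).round(),t.max(0).round(),t.mean(0).round(1))
E
```

```text
block [493. 305.  17.]
171 25.5 [446. 258.  21.] [529. 348.  29.] [486.5 303.5  22.8]
jar [469. 136.  80.]
87 82.2 [468. 117.  77.] [512. 160.  86.] [488.9 138.1  80. ]
white [512.  28.   6.]
22 35.2 [415.   2.  30.] [501.  48.  38.] [428.2  19.   33.1]
grey [475. -64.  41.]
69 36.4 [402. -88.  31.] [511.  -4.  41.] [482.6 -63.2  33.8]
```

View pics/A.png

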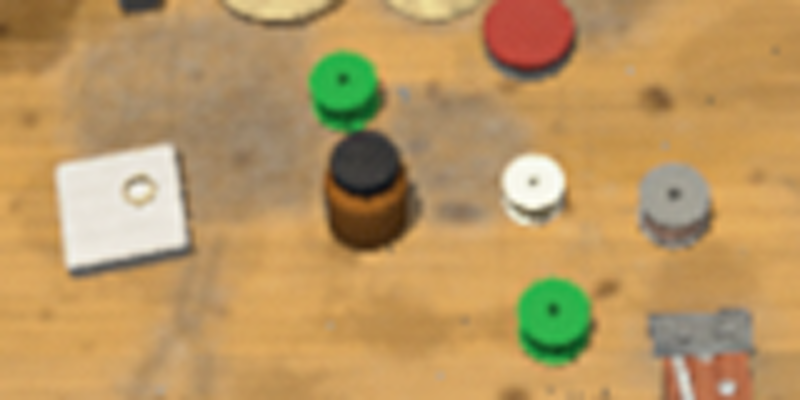

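View pics/B.png

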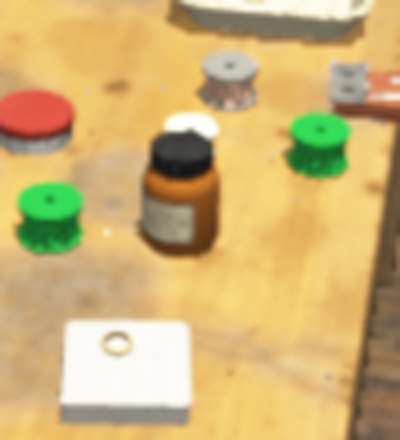

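Grey spool (A: 674,194) is visibly larger than the white one (533,182; 70 vs 64 px across). The ring is at A(140,190)/B(117,343), and the jar cap centre is at A(365,162)/B(183,152). Triangulating.

Run:
```python
import cv2,numpy as np
from h import *
from scipy.spatial.transform import Rotation as Ro
from rig import telemetry
a=np.load('top0.npz');b=np.load('side0.npz')
s=telemetry.sense();R=Ro.from_rotvec(s['tool_rot']).as_matrix();print(R.round(4).tolist(),s['eef_pos'])
Pa,Pb=[c['K']@np.c_[c['R'],c['t']] for c in(a,b)]
for n,A,B,z in(('ring',(140,190),(117,343),24),('grey',(674,194),(232,66),30),('jar',(365,162),(183,152),78),('white',(533,182),(191,127),24)):
    ua=np.array(A)/5+[150,215]-.4;ub=np.array(B)/4+[220,235]-.375
    X=cv2.triangulatePoints(Pa,Pb,ua.reshape(2,1),ub.reshape(2,1));X=(X[:3]/X[3]).ravel()
    print(n,X.round(1),plane(a,*ua,z).round(1),plane(b,*ub,z).round(1))
```

```text
[[0.8957, 0.4447, -0.0004], [0.4447, -0.8957, 0.0009], [-0.0, -0.001, -1.0]] [ 255.59059297 -514.81239173  230.89382777]
ring [501.4 293.5  21.4] [501.4 292.9  24. ] [499.1 297.9  24. ]
grey [487.8 -62.4  30.9] [491.1 -63.   30. ] [485.1 -61.   30. ]
jar [490.3 139.2  71.9] [488.9 138.3  78. ] [486.3 150.9  78. ]
white [502.9  30.6  25. ] [504.8  30.4  24. ] [501.8  30.3  24. ]
```

```bash
python3 -m handwheel '[[[1,3.5,-1.65,0,0,0,0],[1,7,-3.3,0,0,0,0],[1,10.5,-4.95,0,0,0,0],[1,14,-6.6,0,0,0,0],[1,17.5,-8.25,0,0,0,0],[1,21,-9.9,0,0,0,0],[1,24.5,-11.55,0,0,0,0],[1,28,-13.2,0,0,0,0]]]' 40
```

```text
time: 0.77
eef_pos: [448.6, -270.5, 231.2]
tool_rot: [-3.058, -0.717, 0.0]
force: [0.5, -0.1, 0.0]
finger_gap: -0.1
grasp_force: 0.0
```

```bash
python3 -m handwheel '[[[1,1.5,-3.3,0,0,0,0],[1,3,-6.6,0,0,0,0],[1,4.5,-9.9,0,0,0,0],[1,6,-13.2,0,0,0,0],[1,7.5,-16.5,0,0,0,0],[1,9,-19.8,0,0,0,0],[1,10.5,-23.1,0,0,0,0],[1,12,-26.4,0,0,0,0]]]'
```

```text
time: 1.43
eef_pos: [437.4, 19.2, 231.3]
tool_rot: [-3.059, -0.717, 0.0]
force: [1.2, 0.1, 0.5]
finger_gap: -0.2
grasp_force: 0.0
```

```bash
python3 -m handwheel '[[[1,2.1,-2.7,0,0,0,0],[1,4.2,-5.4,0,0,0,0],[1,6.3,-8.1,0,0,0,0],[1,8.4,-10.8,0,0,0,0],[1,10.5,-13.5,0,0,0,0],[1,12.6,-16.2,0,0,0,0],[1,14.7,-18.9,0,0,0,0],[1,16.6,-21.5,0,0,0,0]]]'
python3 - <<'E'
from rig import telemetry, optics
import cv2,numpy as np
for i in range(2): c=optics.capture('wrist')
cv2.imwrite('pics/w1.png',c['pixels']);np.savez('w1.npz',**c);print(c['K'].tolist(),c['R'].round(3).tolist(),c['t'],telemetry.sense()['eef_pos'])
E
```

```text
time: 2.1
eef_pos: [490.9, 286.0, 231.1]
tool_rot: [-3.058, -0.718, 0.001]
force: [0.4, 0.4, 0.3]
finger_gap: -0.1
grasp_force: 0.0
[[279.5039136826075, 0.0, 255.61996589110836], [0.0, 279.5039136826075, 189.71044031020028], [0.0, 0.0, 1.0]] [[0.45, -0.893, -0.003], [-0.855, -0.431, 0.289], [-0.259, -0.127, -0.957]] [ 41.37471015 506.73131254 542.05632268] [490.10894476 288.86062074 230.35235917]
```

View pics/w1.png

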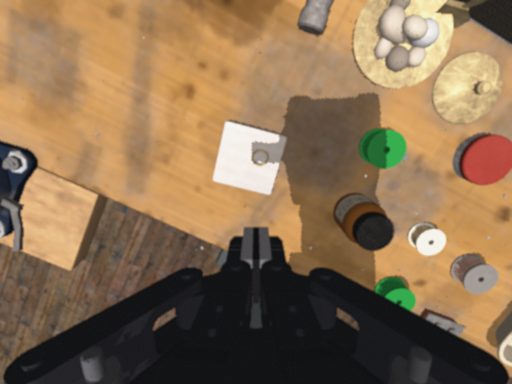

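The wrist view shows the ring at (261,157), the jar cap at (375,231), the white spool at (430,240) and the larger grey spool at (482,278). I'll triangulate again from this view and the top view.

Run:
```python
import cv2,numpy as np
from h import *
a=np.load('top0.npz');b=np.load('w1.npz')
Pa,Pb=[c['K']@np.c_[c['R'],c['t']] for c in(a,b)]
for n,A,ub,z in(('ring',(140,190),(261,157),24),('grey',(674,194),(482,278),30),('jar',(365,162),(375,231),78),('white',(533,182),(430,240),24)):
    ua=np.array(A)/5+[150,215]-.4;ub=np.array(ub,float)
    X=cv2.triangulatePoints(Pa,Pb,ua.reshape(2,1),ub.reshape(2,1));X=(X[:3]/X[3]).ravel()
    print(n,X.round(1),plane(b,*ub,z).round(1),pt(b,*ub).round(1))
```

```text
ring [501.6 292.5  23.9] [502.  291.4  24. ] [501.1 290.9  18.1]
grey [490.2 -62.9  31.7] [489.9 -64.9  30. ] [489.4 -68.1  27.2]
jar [491.5 138.5  74.2] [492.8 140.2  78. ] [492.5 139.5  76.8]
white [504.7  30.6  23.7] [504.1  31.5  24. ] [502.9  24.6  15.7]
```

```bash
python3 -m handwheel '[[[1,1.2,0.1,1.5,0,0,0],[1,1.2,0.1,4.5,0,0,0],[1,1.2,0.1,7.5,0,0,0],[1,1.2,0.1,10.5,0,0,0],[1,1.2,0.1,13.5,0,0,0],[1,1.2,0.1,16,0,0,0],[1,1.2,0.1,17.5,0,0,0],[1,1.2,0.1,18,0,0,0]]]'
for i in 1 2 3 4; do python3 -m handwheel '[[[1,0,0,0,0,0,0],[1,0,0,0,0,0,0],[1,0,0,0,0,0,0],[1,0,0,0,0,0,0],[1,0,0,0,0,0,0],[1,0,0,0,0,0,0],[1,0,0,0,0,0,0],[1,0,0,0,0,0,0]]]'; done | grep -E 'time|eef'
python3 - <<'E'
from rig import optics
import cv2
a=optics.capture('wrist')['pixels'];b=optics.capture('side')['pixels']
cv2.imwrite('pics/r.png',cv2.hconcat([a[60:360,100:400],cv2.resize(b[220:370,180:330],None,fx=2,fy=2)]))
E
```

```text
time: 2.87
eef_pos: [501.1, 287.6, 48.9]
tool_rot: [3.058, 0.717, -0.005]
force: [-0.3, -1.2, 0.4]
finger_gap: -0.1
grasp_force: 0.0
time: 3.53
eef_pos: [502.2, 288.4, 51.5]
time: 4.2
eef_pos: [502.1, 288.4, 51.3]
time: 4.87
eef_pos: [502.1, 288.4, 51.3]
time: 5.53
eef_pos: [502.2, 288.4, 51.3]
```

View pics/r.png

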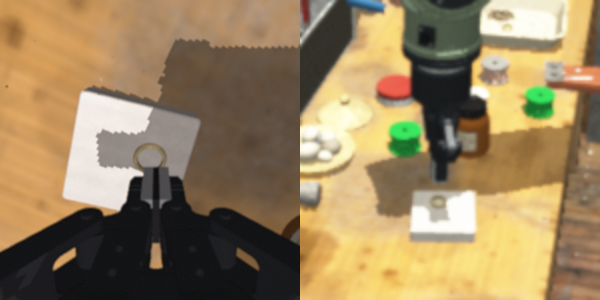

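The fingertips are about 4 mm off the ring's centre and 27 mm above it. I'll correct that and dwell again.

```bash
python3 -m handwheel '[[[1,0.1,-0.2,0.2,0,0,0],[1,0.1,-0.4,0.4,0,0,0],[1,0.1,-0.4,0.4,0,0,0],[1,0.1,-0.4,0.4,0,0,0],[1,0.1,-0.4,0.4,0,0,0],[1,0.1,-0.4,0.4,0,0,0],[1,0.1,-0.4,0.4,0,0,0],[1,0.1,-0.4,0.4,0,0,0]]]'
for i in 1 2 3 4; do python3 -m handwheel '[[[1,0,0,0,0,0,0],[1,0,0,0,0,0,0],[1,0,0,0,0,0,0],[1,0,0,0,0,0,0],[1,0,0,0,0,0,0],[1,0,0,0,0,0,0],[1,0,0,0,0,0,0],[1,0,0,0,0,0,0]]]'; done | grep -E 'time|eef'
```

```text
time: 6.3
eef_pos: [501.3, 292.4, 47.4]
tool_rot: [-3.058, -0.717, -0.0]
force: [-0.6, -0.8, 0.8]
finger_gap: 0.5
grasp_force: 0.0
time: 6.97
eef_pos: [501.3, 292.4, 47.3]
time: 7.63
eef_pos: [501.3, 292.4, 47.3]
time: 8.3
eef_pos: [501.3, 292.4, 47.3]
time: 8.97
eef_pos: [501.3, 292.4, 47.3]
```

```bash
python3 -m handwheel '[[[1,0,0,-1,0,0,0],[1,0,0,-3.5,0,0,0],[1,0,0,-6.5,0,0,0],[1,0,0,-9.5,0,0,0],[1,0,0,-12.5,0,0,0],[1,0,0,-15,0,0,0],[1,0,0,-17,0,0,0],[1,0,0,-18,0,0,0]]]'
python3 -m handwheel '[[[1,-2.5,3.1,0,0,0,0],[1,-5,6.2,0,0,0,0],[1,-7.5,9.3,0,0,0,0],[1,-10,12.4,0,0,0,0],[1,-12.5,15.5,0,0,0,0],[1,-15,18.7,0,0,0,0],[1,-17.5,21.8,0,0,0,0],[1,-19.8,25,0,0,0,0]]]'
python3 -m handwheel '[[[1,0,0,0,0,0,0],[1,0,0,0,0,0,0],[1,0,0,0,0,0,0]]]'
```

```text
time: 9.63
eef_pos: [501.7, 292.6, 230.8]
tool_rot: [-3.057, -0.717, -0.005]
force: [0.1, 0.1, 0.4]
finger_gap: 0.2
grasp_force: 0.0
time: 10.3
eef_pos: [434.1, -21.2, 228.1]
tool_rot: [3.058, 0.718, 0.001]
force: [0.7, -1.1, -0.8]
finger_gap: 0.0
grasp_force: 0.0
time: 10.55
eef_pos: [435.2, -19.1, 227.8]
tool_rot: [-3.058, -0.717, -0.001]
force: [0.1, 0.2, -0.2]
finger_gap: -0.0
grasp_force: 0.0
```

```bash
python3 -m handwheel '[[[1,0.8,1.6,0,0,0,0],[1,1.5,3.2,0,0,0,0],[1,2.2,4.8,0,0,0,0],[1,2.9,6.4,0,0,0,0],[1,2.9,6.4,0,0,0,0],[1,2.9,6.4,0,0,0,0]]]'
python3 - <<'E'
from rig import optics
import cv2,numpy as np
c=optics.capture('wrist');np.savez('w2.npz',**c);cv2.imwrite('pics/w2.png',c['pixels'])
E
```

```text
time: 11.05
eef_pos: [489.9, -63.0, 227.2]
tool_rot: [-3.058, -0.719, 0.0]
force: [-0.6, 0.3, 0.0]
finger_gap: -0.1
grasp_force: 0.0
```

View pics/w2.png

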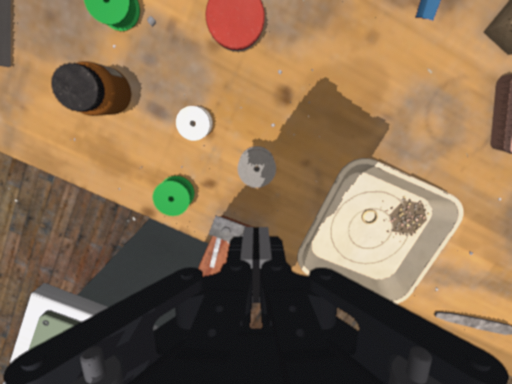

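Wrist view: grey spool's hub is at (257,168) ahead of the fingers, white spool at (193,123), jar cap at (78,87), dish at right. I'll check the spool diameters and positions numerically before descending.

Run:
```python
import cv2,numpy as np
from h import *
c=np.load('w2.npz');P=cloud(c);im=c['pixels']
for n,u,v,z in(('grey',257,168,30),('white',194,123,24),('jar',78,87,78)): print(n,plane(c,u,v,z).round(1))
hsv=cv2.cvtColor(im,cv2.COLOR_BGR2HSV)
m=(hsv[...,1]<60).astype(np.uint8)
for n,u,v,z in(('grey',250,165,30),('white',190,118,24)):
    k=np.zeros_like(m);k[v-25:v+30,u-25:u+30]=m[v-25:v+30,u-25:u+30]
    _,l,st,ce=cv2.connectedComponentsWithStats(k);i=l[v,u];ys,xs=np.where(l==i)
    W=np.array([plane(c,x,y,z) for x,y in zip(xs,ys)]);d=W[:,:2]
    (ctr,r)=cv2.minEnclosingCircle(d.astype(np.float32));print(n,st[i],ctr,2*r, P[v,u].round())
```

```text
grey [488.7 -65.3  30. ]
white [503.1  26.8  24. ]
jar [492.2 133.1  78. ]
grey [ 238  147   38   40 1192] (489.1297302246094, -63.4742317199707) 51.08705139160156 [488. -56.  29.]
white [176 106  36  35 994] (503.1125793457031, 27.216875076293945) 43.79262161254883 [506.  33.  24.]
```

Grey spool is confirmed as the larger (about 49 mm against 41 mm). Descending.

```bash
python3 -m handwheel '[[[1,0,0,1,0,0,0],[1,0,0,3.5,0,0,0],[1,0,0,6.5,0,0,0],[1,0,0,9.5,0,0,0],[1,0,0,12.5,0,0,0],[1,0,0,15,0,0,0],[1,0,0,16.5,0,0,0],[1,0,0,17.3,0,0,0]]]'
for i in 1 2 3 4 5; do python3 -m handwheel '[[[1,0,0,0,0,0,0],[1,0,0,0,0,0,0],[1,0,0,0,0,0,0],[1,0,0,0,0,0,0],[1,0,0,0,0,0,0],[1,0,0,0,0,0,0],[1,0,0,0,0,0,0],[1,0,0,0,0,0,0]]]'; done | grep -E 'time|eef'
```

```text
time: 11.77
eef_pos: [488.7, -62.7, 52.8]
tool_rot: [-3.057, -0.72, 0.003]
force: [0.4, -0.3, -0.3]
finger_gap: 0.2
grasp_force: 0.0
time: 12.43
eef_pos: [489.6, -64.0, 54.5]
time: 13.1
eef_pos: [489.5, -64.0, 54.3]
time: 13.77
eef_pos: [489.5, -64.0, 54.3]
time: 14.43
eef_pos: [489.5, -64.0, 54.3]
time: 15.1
eef_pos: [489.5, -64.0, 54.3]
```

```bash
python3 -m handwheel '[[[1,0,0,-1,0,0,0],[1,0,0,-3.5,0,0,0],[1,0,0,-6.5,0,0,0],[1,0,0,-9.5,0,0,0],[1,0,0,-12.5,0,0,0],[1,0,0,-15,0,0,0],[1,0,0,-17,0,0,0],[1,0,0,-18,0,0,0]]]'
python3 -m handwheel '[[[1,0,-2,0,0,0,0],[1,0,-5,0,0,0,0],[1,0,-8,0,0,0,0],[1,0,-10.5,0,0,0,0],[1,0,-12.3,0,0,0,0]]]'
python3 -m handwheel '[[[1,2,-1.2,0,0,0,0],[1,4.5,-2.8,0,0,0,0],[1,7,-4.4,0,0,0,0],[1,9.2,-5.7,0,0,0,0],[1,9.2,-5.7,0,0,0,0],[1,9.2,-5.7,0,0,0,0],[1,9.2,-5.7,0,0,0,0]]]'
python3 - <<'E'
from rig import optics
import cv2,numpy as np
from h import *
c=optics.capture('wrist');cv2.imwrite('pics/w3.png',c['pixels']);np.savez('w3.npz',**c)
P=cloud(c).reshape(-1,3)
t=P[(abs(P[:,2]-78)<6)&(abs(P[:,0]-491)<40)&(abs(P[:,1]-138)<40)]
print(len(t),t.mean(0),cv2.minEnclosingCircle(t[:,:2].astype(np.float32)))
E
```

```text
time: 15.77
eef_pos: [489.8, -64.1, 237.5]
tool_rot: [3.058, 0.717, 0.005]
force: [0.3, 0.3, -0.6]
finger_gap: 0.2
grasp_force: 0.0
time: 16.18
eef_pos: [433.6, 48.0, 235.1]
tool_rot: [-3.057, -0.719, -0.001]
force: [-0.1, 0.2, 0.3]
finger_gap: -0.2
grasp_force: 0.0
time: 16.77
eef_pos: [491.5, 137.5, 234.7]
tool_rot: [3.059, 0.717, -0.0]
force: [0.8, -0.6, 0.1]
finger_gap: 0.0
grasp_force: 0.0
1290 [491.00391069 138.0212975   76.78067892] ((490.04620361328125, 137.73960876464844), 23.20069694519043)
```

View pics/w3.png

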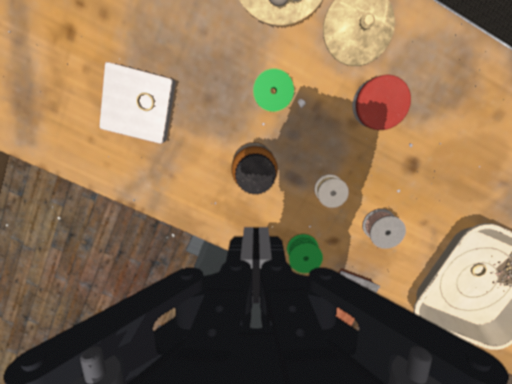

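The ring still lies on the block at (147,101), the grey spool stands at (385,230), and the jar cap at (254,172) is straight under the tool. It measures (491,138), radius 23 mm. Now down 13 cm.

```bash
python3 -m handwheel '[[[1,0,0,1,0,0,0],[1,0,0,3,0,0,0],[1,0,0,5.5,0,0,0],[1,0,0,8,0,0,0],[1,0,0,10,0,0,0],[1,0,0,11.7,0,0,0],[1,0,0,12.7,0,0,0],[1,0,0,13.1,0,0,0]]]'
for i in 1 2 3 4 5; do python3 -m handwheel '[[[1,0,0,0,0,0,0],[1,0,0,0,0,0,0],[1,0,0,0,0,0,0],[1,0,0,0,0,0,0],[1,0,0,0,0,0,0],[1,0,0,0,0,0,0],[1,0,0,0,0,0,0],[1,0,0,0,0,0,0]]]'; done | grep -E 'time|eef|force'
```

```text
time: 17.48
eef_pos: [491.3, 137.2, 102.4]
tool_rot: [3.059, 0.716, -0.003]
force: [-0.3, 0.1, 1.0]
finger_gap: 0.2
grasp_force: 0.0
time: 18.15
eef_pos: [491.9, 138.2, 103.4]
force: [-0.0, -0.6, -0.4]
grasp_force: 0.0
time: 18.82
eef_pos: [491.9, 138.2, 103.3]
force: [-0.6, -0.1, -0.1]
grasp_force: 0.0
time: 19.48
eef_pos: [491.9, 138.2, 103.3]
force: [-0.1, 0.9, -0.2]
grasp_force: 0.0
time: 20.15
eef_pos: [491.9, 138.2, 103.3]
force: [-0.2, 1.0, -0.5]
grasp_force: 0.0
time: 20.82
eef_pos: [491.9, 138.1, 103.3]
force: [-0.7, 0.1, 0.1]
grasp_force: 0.0
```

```bash
python3 -c "
from rig import hand_in;print(hand_in())"
```

```text
the job is handed in; nothing more can be done
None
```

I pointed at the ring on the steel block, then the larger (grey) spool, then the jar. Each dwell lasted over two seconds at 23–25 mm above the top with no contact force felt, and the job was handed in at about 21 s, still pointing at the jar.

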